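Put two paints from the tub back in their crate cells

TASK

Take the green and the magenta paint bottles out of the grey tub, in either order, and stand each upright in the empty cell of the wooden crate that shows its colour dot. Keep them upright and set them gently on the cell floor, don't drop them in, and leave all other bottles, the jar and the brush pot standing where they are.

Things in the scene. Friction and masses are not known exactly. Their poses are not given: they have to be found in the camera images.
- green_bottle: Closed bright green paint bottle, 140 mm high: round body 50 mm in diameter up to 95 mm, sloping shoulder to 108 mm, then a black cap 36 mm in diameter up to the top, with a dab of the paint colour on the cap; black band round the body. About 0.2 kg. Origin: centre of its underside, z up along the bottle. Stands loose upright in the tub. To be moved.
- magenta_bottle: Closed magenta pink paint bottle, 140 mm high: round body 50 mm in diameter up to 95 mm, sloping shoulder to 108 mm, then a black cap 36 mm in diameter up to the top, with a dab of the paint colour on the cap; black band round the body. About 0.2 kg. Origin: centre of its underside, z up along the bottle. Stands loose upright in the tub. To be moved.
- green_dot: A flat bright green paper disc, 52 mm in diameter, 0.6 mm thick, at the centre of the floor of the crate cell meant for the green bottle. Origin: its centre, on the cell's floor, 4 mm above the table. Fixed to the crate.
- magenta_dot: A flat magenta pink paper disc, 52 mm in diameter, 0.6 mm thick, at the centre of the floor of the crate cell meant for the magenta bottle. Origin: its centre, on the cell's floor, 4 mm above the table. Fixed to the crate.
- tub: Grey open plastic tub, fixed to the table. Outside 194 mm (its x) by 160 mm (its y; 174 mm over the thicker rims of its two long sides), 80 mm high, walls and floor 4 mm thick. Five containers stand loose and close together in it. Origin: centre of its underside, z up.
- crate: Low pale wooden crate, fixed. 208 mm (its x) by 140 mm (its y), 70 mm high; walls, dividers and floor 4 mm thick. 3 (along x) by 2 (along y) cells about 64 mm square inside, pitch 67 mm in x, 68 mm in y. Four hold a bottle; the two empty ones show the green and the magenta dot. Origin: centre of its underside, z up.
- orange_bottle: Closed orange paint bottle, 140 mm high: round body 50 mm in diameter up to 95 mm, sloping shoulder to 108 mm, then a black cap 36 mm in diameter up to the top, with a dab of the paint colour on the cap; black band round the body. About 0.2 kg. Origin: centre of its underside, z up along the bottle. Stands loose in the tub. Bystander.
- tall_bottle: A sky blue paint bottle, 50 mm diameter and straight up to 120 mm, then a shoulder to 133 mm and a white cap 36 mm in diameter up to 165 mm. About 0.2 kg. Origin: centre of its underside. Stands loose in the tub. Bystander.
- jar: A squat ochre jar with a paper label, 54 mm in diameter, and a white screw lid 56 mm in diameter, 84 mm high in all. About 0.2 kg. Origin: centre of its underside. Stands loose in the tub. Bystander.
- brush_pot: A loose plain blue ceramic pot, 76 mm in diameter and 110 mm high, 0.7 kg, holding five upright brushes that reach 240 mm above the table and stay within 50 mm of the pot's axis. Origin: centre of its underside. Stands between tub and crate. Bystander.
- yellow_bottle: Closed yellow paint bottle, 140 mm high: round body 50 mm in diameter up to 95 mm, sloping shoulder to 108 mm, then a black cap 36 mm in diameter up to the top, with a dab of the paint colour on the cap; black band round the body. About 0.2 kg. Origin: centre of its underside, z up along the bottle. Stands loose in a cell of the crate. Bystander.
- blue_bottle: Closed dark blue paint bottle, 140 mm high: round body 50 mm in diameter up to 95 mm, sloping shoulder to 108 mm, then a black cap 36 mm in diameter up to the top, with a dab of the paint colour on the cap; black band round the body. About 0.2 kg. Origin: centre of its underside, z up along the bottle. Stands loose in a cell of the crate. Bystander.
- white_bottle: Closed white paint bottle, 140 mm high: round body 50 mm in diameter up to 95 mm, sloping shoulder to 108 mm, then a black cap 36 mm in diameter up to the top, with a dab of the paint colour on the cap; black band round the body. About 0.2 kg. Origin: centre of its underside, z up along the bottle. Stands loose in a cell of the crate. Bystander.
- grey_bottle: Closed grey paint bottle, 140 mm high: round body 50 mm in diameter up to 95 mm, sloping shoulder to 108 mm, then a black cap 36 mm in diameter up to the top, with a dab of the paint colour on the cap; black band round the body. About 0.2 kg. Origin: centre of its underside, z up along the bottle. Stands loose in a cell of the crate. Bystander.

How it is judged:
By the outcome, as a careful person would: the job done as asked, in the order asked, and still so for the second after the job is handed in, with the robot touching nothing.
It also fails if it takes over 72 s, if anything falls off the work surface, if the arm or the gripper's body presses on something with over 40 N, if the wrist force passes 120 N, or if a joint passes its speed limit or range.

ROBOT

A 6-joint arm with a two-finger parallel gripper is mounted at the origin on the work surface. World frame = base frame: x ahead of the robot, y to its left, z up, the work surface at z = 0. Lengths are in mm, angles in degrees, forces in N, time in s.
With the tool pointing down it reaches from about 300 to 825 mm from the base axis. Payload 5.4 kg.
Tool frame: the origin (TCP) lies at the very end of the fingers, on their centre line; the grasp point (between the pads) lies 19 mm behind it; z points along the fingers, y is the line along which they close (so a half turn about z gives the same grasp; the last joint's range is limited). The gripper opens to 92 mm and grips with 3 to 60 N. Pads are 20 mm wide; open, the fingers measure 128 mm over their backs; the gripper's body (75 mm by 189 mm) begins 69 mm behind the grasp point.
Start: joints at [-86.522, 9.076, 91.501, -0, 79.423, -12.038], TCP at [153.79, -554.035, 214.601] pointing down, gripper open.
Joint ranges: [-166.64, 166.64], [-54.1, 131.32], [10.49, 154.53], [-73.88, 253.88], [9.74, 151.15], [-171.62, 171.62]. Speed limits (degrees/s): [147.25, 147.25, 180, 180, 180, 180].

INTERFACE

Orientations are given as a 3x3 rotation matrix whose columns are the frame's x, y, z axes.
In Python, from workcell import observe, capture, calibration, sign_off gives the robot as it stands. The module is installed in compiled form; this text tells all that it offers.
- The arm moves only by the tool step_arm, never from a script. Its argument "motion" is text: rows parted by semicolons, each of 7 numbers parted by spaces: the closure, from 0 (fully open) to 1 (shut), then the shift along the tool's x, y, z in cm, then the turn, a rotation vector about the tool's x, y, z in rad. A call has 1 to 5 rows; each row is the pose to reach, as a shift and turn from the pose commanded when the call began, along the tool's axes at that moment; what a row does not reach only later rows make up. A row lasts 1/8 s, in which the tool goes at most 62.5 mm and 10.7 degrees, less where a joint would pass 70% of its speed; a pose out of reach is approached as far as the arm can. A call with a gripper value outside its range is refused whole. The fingers move at their own pace and stop on an object; the grip force is fixed at half the most. Time passes only in rows, so rows that repeat a pose let the fingers close. It gives the time, the measured TCP pose, the force, the opening and the grip force at its end, in the units of the state.
- observe(): the state, without advancing time (a new reading comes with each control period).
- capture(name): name is "scene" or "top" or "wrist"; returns the picture (420x560x3 uint8, red, green, blue); there is no depth.
- calibration(name): a dict with "camera_matrix" (3x3 intrinsics, pixels), "world_to_cam" (4x4, takes a point from world to camera coordinates). Camera axes: x right, y down, z forward; pixel columns grow to the right and rows downward; lengths in mm; the calibration is good to about 2 mm. A picture is of the moment at which its call begins: read the wrist's pose just before it. calibration takes no time and is no camera call; for the wrist camera it gives the pose at the moment of the call.
- sign_off(): hands the job in; it is judged then, once.
The state is a dict: "time_s": time; "qpos": joint angles; "dq": joint speeds; "joint_torque": joint torques, N m; "eef_pos": TCP position; "ee_rot": TCP orientation; "force": force on the tool from outside, world axes, zero at the start; "wrist_torque": the same for the moment, N m; "opening": finger opening in mm; "grasp_force": force on a finger pad.
Only numpy, scipy, OpenCV 4.12 (cv2) and the standard library are available. Lean on these libraries where they do the work, as an engineer would, in place of code of your own. Each camera call takes 0.05 s, during which the arm holds its last target. There are 200 camera calls.

## Working session

There is one attempt and no reset: what is moved stays moved. The work goes in short steps, Python scripts to look and compute and a tool call to move; the robot and the scene stay as the last step left them, time stands still between calls to the robot, and variables do not carry over. Pictures are saved under pics/ and viewed, at most 10 in all, crops included, and the job is handed in when it is done.

Besides the shell and the picture viewer there is one more tool, called after ">>>" as name(argument=value, ...) on one line, values as JSON. step_arm: Moves the arm, as the interface text tells. Its arguments: {"type":"object","properties":{"motion":{"type":"string"}},"required":["motion"]}

```bash
mkdir -p pics
python3 - <<'E'
from workcell import *
import cv2,numpy as np
for n in("scene","top"):
    im=capture(n); cv2.imwrite(f"pics/{n}0.png",im[:,:,::-1]); c=calibration(n); print(n,np.round(c["camera_matrix"],1).tolist(),np.round(c["world_to_cam"],3).tolist())
s=observe();print(s["time_s"],s["eef_pos"],np.round(s["ee_rot"],3),s["opening"])
E
```

```text
scene [[391.1, 0.0, 278.5], [0.0, 391.1, 210.8], [0.0, 0.0, 1.0]] [[-0.645, 0.764, 0.01, 363.005], [0.551, 0.475, -0.686, -252.105], [-0.529, -0.437, -0.727, 1188.045], [0.0, 0.0, 0.0, 1.0]]
top [[400.9, 0.0, 282.3], [0.0, 400.9, 202.3], [0.0, 0.0, 1.0]] [[-0.012, -1.0, -0.002, -6.839], [-0.998, 0.012, -0.055, 524.727], [0.055, 0.001, -0.999, 980.739], [0.0, 0.0, 0.0, 1.0]]
0.1 [ 153.77161783 -553.46891421  213.72262285] [[ 0.964  0.268 -0.   ]
 [ 0.268 -0.964  0.002]
 [ 0.    -0.002 -1.   ]] 92.18382477675463
```

View pics/top0.png

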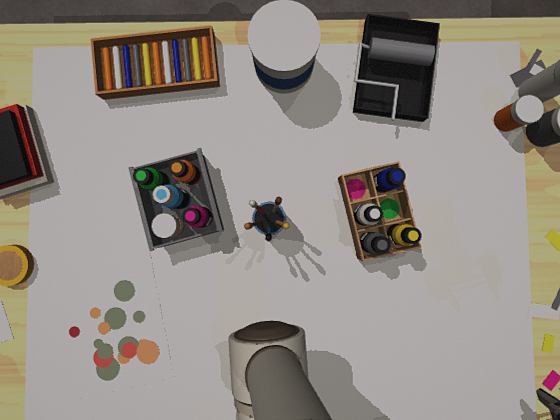

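View pics/scene0.png

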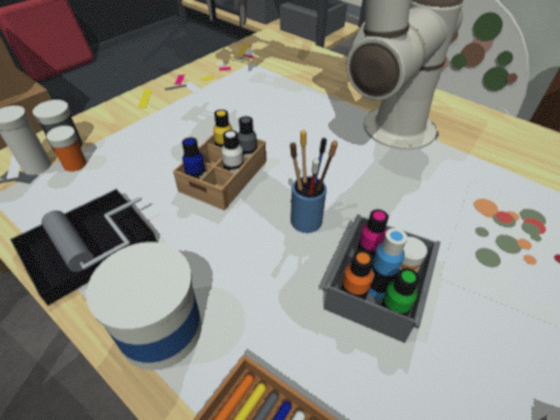

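The top view shows the tub at about (178,200) px with green at (148,177) and magenta at (197,216). The crate is at about (382,212), with the magenta dot at (356,188) and the green dot at (390,208). The brush pot is at (268,217), between tub and crate. I'll enlarge both.

Run:
```python
import cv2,numpy as np
im=cv2.imread("pics/top0.png")
a=cv2.resize(im[140:270,120:230],None,fx=4,fy=4,interpolation=cv2.INTER_CUBIC)
b=cv2.resize(im[150:280,330:430],None,fx=4,fy=4,interpolation=cv2.INTER_CUBIC)
cv2.imwrite("pics/crop.png",np.hstack([a[:520],b[:520,:360]]))
```

```text
(no output)
```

View pics/crop.png

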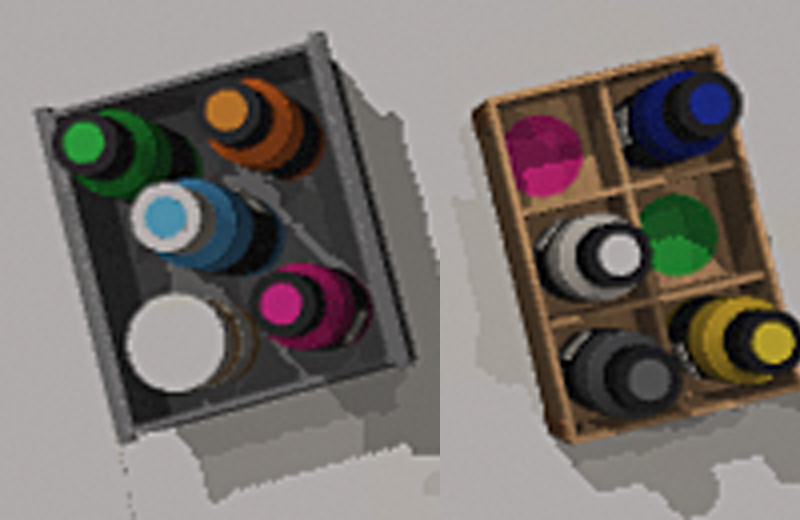

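Positions in the crop (tub left, crate right):
- **Tub caps:** green (84,143), magenta (281,301), orange (228,110), tall (166,217), jar lid (176,343).
- **Crate:** magenta dot (543,156), green dot (678,235), blue (711,103), white (619,254), grey (647,380), yellow (772,342).

```bash
cat > h.py <<'E'
import numpy as np
from workcell import *
def ray(n,u,v,z,c=None):
    c=c or calibration(n);K=np.array(c["camera_matrix"]);T=np.array(c["world_to_cam"]);R=T[:3,:3]
    o=-R.T@T[:3,3];d=R.T@np.linalg.solve(K,[u+0.,v,1]);return (o+d*(z-o[2])/d[2])[:2]
def proj(n,p):
    c=calibration(n);q=np.array(c["world_to_cam"])@np.append(p,1);q=np.array(c["camera_matrix"])@q[:3];return q[:2]/q[2]
E
python3 - <<'E'
from h import *
T={'green':(84,143,144),'magenta':(281,301,144),'orange':(228,110,144),'tall':(166,217,169),'jar':(176,343,88),'tc1':(40,110,80),'tc2':(318,38,80),'tc3':(410,360,80),'tc4':(125,437,80)}
C={'mdot':(543,156,4.6),'gdot':(678,235,4.6),'blue':(711,103,144),'white':(619,254,144),'grey':(647,380,144),'yellow':(772,342,144),'cc1':(482,105,70),'cc2':(718,48,70),'cc4':(565,440,70)}
for k,(x,y,z) in T.items(): print(k,ray('top',120+x/4-.4,140+y/4-.4,z).round(1))
for k,(x,y,z) in C.items(): print(k,ray('top',330+(x-440)/4-.4,150+y/4-.4,z).round(1))
print('pot',ray('top',268,218,110))
s=observe();print(s["time_s"])
E
```

```text
green [579.8 292.9]
magenta [492.9 186.1]
orange [596.9 214.9]
tall [537.1 240.7]
jar [471.1 259.3]
tc1 [607.6 341.5]
tc2 [647.9 179.4]
tc3 [459.6 126.4]
tc4 [417.3 290.8]
mdot [ 557.4 -197. ]
gdot [ 506.8 -280.4]
blue [ 573.  -263.2]
white [ 491.9 -211.4]
grey [ 424.1 -224.8]
yellow [ 443.6 -292.3]
cc1 [ 582.2 -150. ]
cc2 [ 614.2 -289.5]
cc4 [ 386.1 -194.3]
pot [484.64226608  18.98866087]
0.1
```

>>> step_arm(motion="0 18 -19.9 -10 0 0 -0.62;0 18 -19.9 -10 0 0 -0.62;0 18 -19.9 -10 0 0 -0.62;0 18 -19.9 -10 0 0 -0.62;0 18 -19.9 -10 0 0 -0.62")

```text
time_s: 0.72
eef_pos: [274.9, -312.1, 315.6]
ee_rot: [[0.627, 0.779, 0.001], [0.779, -0.627, -0.001], [-0.0, 0.001, -1.0]]
force: [-0.2, -0.1, 0.7]
opening: 92.0
grasp_force: 0.0
```

>>> step_arm(motion="0 29.5 -7.2 -2 0 0 0;0 29.5 -7.2 -2 0 0 0;0 29.5 -7.2 -2 0 0 0;0 29.5 -7.2 -2 0 0 0;0 29.5 -7.2 -2 0 0 0")

```text
time_s: 1.35
eef_pos: [403.8, -37.2, 334.6]
ee_rot: [[0.628, 0.778, 0.0], [0.778, -0.628, -0.0], [0.0, 0.0, -1.0]]
force: [1.0, -1.1, 0.3]
opening: 91.9
grasp_force: 0.0
```

>>> step_arm(motion="0.35 29.5 -7.2 0 0 0 0;0.35 29.5 -7.2 0 0 0 0;0.35 29.5 -7.2 0 0 0 0;0.35 29.5 -7.2 0 0 0 0;0.35 29.5 -7.2 0 0 0 0")

```text
time_s: 1.98
eef_pos: [533.3, 237.5, 333.9]
ee_rot: [[0.628, 0.778, -0.001], [0.778, -0.628, -0.0], [-0.001, -0.0, -1.0]]
force: [-0.5, -0.6, -0.1]
opening: 59.9
grasp_force: 0.0
```

Run:
```python
from h import *
import cv2
s=observe();print(s["time_s"],s["eef_pos"].round(1),s["opening"],s["qpos"])
cv2.imwrite("pics/w1.png",capture("wrist")[:,:,::-1])
print(np.round(calibration("wrist")["world_to_cam"],3))
for p in ((579.8,292.9,144),(492.9,186.1,144),(537,241,169)):print(proj("wrist",p))
```

```text
1.975 [533.3 237.5 333.9] 59.862123215000814 [ 1.21535108e+01  7.58199036e+00  7.98406494e+01 -4.69435083e-03
  9.26265054e+01  5.10561702e+01]
[[ 7.80000e-01 -6.25000e-01 -4.00000e-03 -2.63474e+02]
 [-5.99000e-01 -7.49000e-01  2.84000e-01  4.35194e+02]
 [-1.81000e-01 -2.19000e-01 -9.59000e-01  6.53963e+02]
 [ 0.00000e+00  0.00000e+00  0.00000e+00  1.00000e+00]]
[281.95630037 126.07997792]
[280.68970901 239.81073143]
[281.08705257 189.57653587]
```

View pics/w1.png

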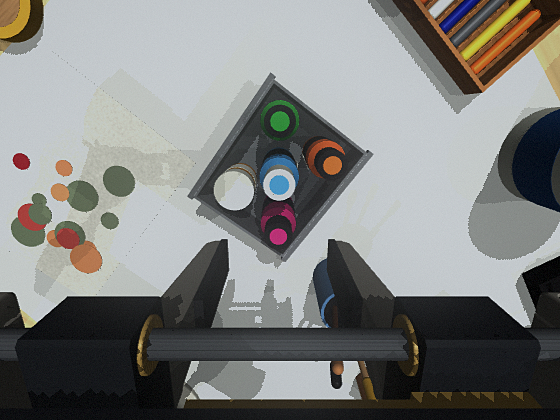

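The wrist view shows the caps at green (279.5,121), magenta (278.5,237) and tall (279,184), in a line along the tool's x as planned. That is within 3–5 px of the positions from the top camera. Green comes first.

>>> step_arm(motion="0.35 7.5 0 5 0 0 0;0.35 7.5 0 9 0 0 0;0.35 7.5 0 14 0 0 0;0.35 7.5 0 14 0 0 0")

```text
time_s: 2.52
eef_pos: [576.7, 292.5, 188.8]
ee_rot: [[0.629, 0.778, -0.011], [0.778, -0.629, -0.003], [-0.009, -0.007, -1.0]]
force: [0.1, 0.2, 0.9]
opening: 59.5
grasp_force: 0.0
```

Run:
```python
from h import *
import cv2
s=observe();print(s["time_s"],s["eef_pos"].round(1),s["opening"])
cv2.imwrite("pics/w2.png",capture("wrist")[:,:,::-1])
print(proj("wrist",(580,293,144)),proj("wrist",s["eef_pos"]),proj("wrist",(*s["eef_pos"][:2],144)))
```

```text
2.525 [576.7 292.5 188.8] 59.54870348607218
[279.43182927 224.69930326] [275.99971609 253.49232201] [276.41296918 227.73867408]
```

View pics/w2.png

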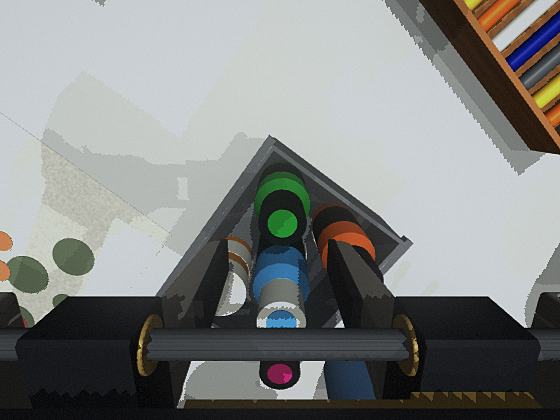

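Green's dab is at (282,222), centred between the fingers to within 3 mm. Descending and gripping the cap.

>>> step_arm(motion="0.35 0 0.2 3 0 0 0;0.35 0 0.2 6 0 0 0;0.35 0 0.2 8 0 0 0;0.35 0 0.2 8 0 0 0;0.35 0 0.2 8 0 0 0")

```text
time_s: 3.2
eef_pos: [583.0, 292.6, 116.9]
ee_rot: [[0.629, 0.778, 0.003], [0.778, -0.629, 0.001], [0.003, 0.002, -1.0]]
force: [-0.9, 0.0, -0.4]
opening: 59.9
grasp_force: 0.0
```

>>> step_arm(motion="0.7 0 0 0 0 0 0;0.9 0 0 0 0 0 0;0.9 0 0 0 0 0 0;0.9 0 0 0 0 0 0;0.9 0 0 0 0 0 0")

```text
time_s: 3.82
eef_pos: [581.9, 292.5, 115.1]
ee_rot: [[0.629, 0.778, 0.0], [0.778, -0.629, 0.0], [0.001, 0.0, -1.0]]
force: [-1.5, 1.0, 3.1]
opening: 35.2
grasp_force: 30.0
```

>>> step_arm(motion="0.9 0 0 -1 0 0 0;0.9 0 0 -3 0 0 0;0.9 0 0 -6 0 0 0;0.9 0 0 -9.5 0 0 0;0.9 0 0 -13 0 0 0")

```text
time_s: 4.45
eef_pos: [581.8, 292.1, 246.9]
ee_rot: [[0.629, 0.777, 0.001], [0.777, -0.629, 0.0], [0.001, 0.001, -1.0]]
force: [1.0, 0.1, -2.7]
opening: 35.3
grasp_force: 30.0
```

>>> step_arm(motion="0.9 0 0 -4 0 0 0;0.9 0 0 -8 0 0 0;0.9 0 0 -11 0 0 0;0.9 0 0 -13 0 0 0;0.9 0 0 -14 0 0 0")

```text
time_s: 5.08
eef_pos: [582.0, 292.2, 387.1]
ee_rot: [[0.629, 0.777, 0.003], [0.777, -0.629, 0.001], [0.002, 0.002, -1.0]]
force: [0.3, 0.4, -2.5]
opening: 35.6
grasp_force: 30.0
```

>>> step_arm(motion="0.9 -1.3 0.8 0 0 0 0;0.9 -3.8 2.4 0 0 0 0;0.9 -7.2 4.4 0 0 0 0;0.9 -11.1 6.8 0 0 0 0;0.9 -15.3 9.4 0 0 0 0")

```text
time_s: 5.7
eef_pos: [557.4, 112.1, 383.1]
ee_rot: [[0.629, 0.778, -0.002], [0.778, -0.629, -0.0], [-0.002, -0.001, -1.0]]
force: [1.0, -1.1, -2.6]
opening: 35.4
grasp_force: 30.0
```

>>> step_arm(motion="0.9 -3.8 2.4 0 0 0 0;0.9 -7.8 4.8 0 0 0 0;0.9 -11.9 7.3 0 0 0 0;0.9 -15.8 9.7 0 0 0 0;0.9 -19.3 11.9 0 0 0 0")

```text
time_s: 6.32
eef_pos: [528.2, -112.8, 383.2]
ee_rot: [[0.63, 0.777, -0.002], [0.777, -0.63, 0.0], [-0.001, -0.002, -1.0]]
force: [-0.0, 0.1, -3.4]
opening: 35.4
grasp_force: 30.0
```

>>> step_arm(motion="0.9 -4 2.3 0 0 0 0;0.9 -8 4.6 0 0 0 0;0.9 -11 6.5 0 0 0 0;0.9 -13.4 8 0 0 0 0;0.9 -14.6 8.8 0 0 0 0")

```text
time_s: 6.95
eef_pos: [505.0, -281.0, 383.2]
ee_rot: [[0.63, 0.776, -0.002], [0.776, -0.63, 0.001], [-0.0, -0.003, -1.0]]
force: [-0.3, -0.1, -2.8]
opening: 35.5
grasp_force: 30.0
```

>>> step_arm(motion="0.9 0 0 2 0 0 0;0.9 0 0 6 0 0 0;0.9 0 0 9 0 0 0;0.9 0 0 10 0 0 0;0.9 0 0 10 0 0 0")

```text
time_s: 7.58
eef_pos: [506.2, -279.2, 284.5]
ee_rot: [[0.629, 0.778, -0.001], [0.778, -0.629, 0.001], [0.0, -0.001, -1.0]]
force: [-0.5, 0.2, -2.0]
opening: 35.6
grasp_force: 30.0
```

Run:
```python
from h import *
import cv2
s=observe();print(s["time_s"],s["eef_pos"].round(1),s["opening"],s["force"])
a=capture("wrist")[:,:,::-1];t=capture("top")[:,:,::-1];c=capture("scene")[:,:,::-1]
t=cv2.resize(t[130:290,320:440],None,fx=3,fy=3,interpolation=2)
c=cv2.resize(c[80:220,150:290],None,fx=2.8,fy=2.8,interpolation=2)
W=np.zeros((600,800,3),np.uint8)
W[:420:,:400]=a[:,80:480];W[:480,410:770]=t[:480,:360];cv2.imwrite("pics/p1.png",W);cv2.imwrite("pics/c1.png",c)
print("wrist: gdot,blue,white,yellow",*[proj("wrist",p).round(0) for p in((507,-280,4.6),(573,-263,144),(492,-211,144),(444,-292,144))])
```

```text
7.575 [ 506.2 -279.2  284.5] 35.55364175577395 [-0.49316356  0.17088549 -2.02263784]
wrist: gdot,blue,white,yellow [277. 171.] [318. 141.] [223. 152.] [239. 238.]
```

View pics/p1.png

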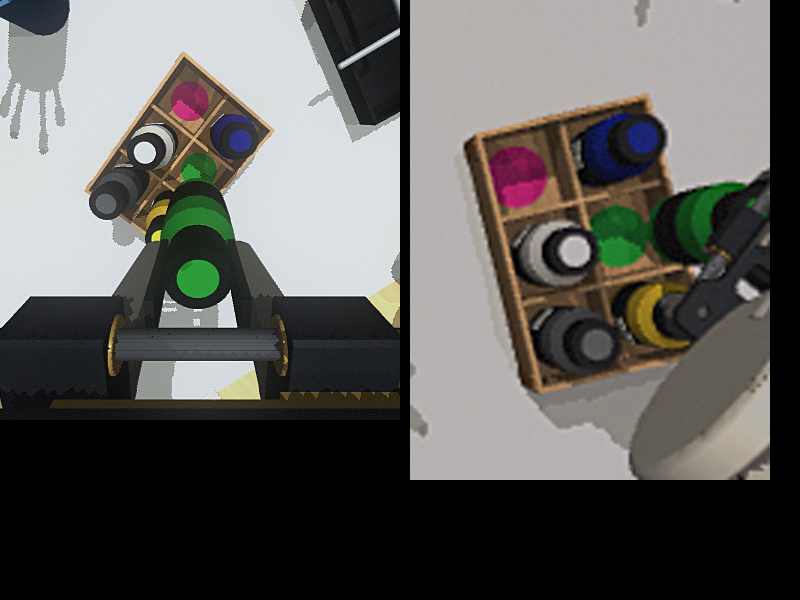

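The wrist crop shows green held upright with its dab at (278,279) in full-image pixels. The green dot sits in its cell near (278,169), white is at (225,153), blue at (315,137) and yellow at (235,238), all close to prediction. I'll check how far the held bottle is offset from the tool axis.

Run:
```python
from h import *
s=observe();R=s["ee_rot"];e=s["eef_pos"]
for n,p,z in(("dab",(278,279),e[2]+29),("gdot",(278,169),4.6),("mdot",(270,101),4.6),("blue",(315,137),144),("white",(225,153),144),("yellow",(235,238),144)):
    q=ray("wrist",*p,z);print(n,q.round(1),"rel eef in tool",(R[:2,:2].T@(q-e[:2])).round(1))
```

```text
dab [ 506.6 -280.2] rel eef in tool [-0.4 -0.3]
gdot [ 510.1 -278.2] rel eef in tool [3.4 1.2]
mdot [ 561.1 -197.3] rel eef in tool [ 98.4 -10. ]
blue [ 573.  -257.5] rel eef in tool [59.1 37.1]
white [ 493.3 -213.2] rel eef in tool [ 43.4 -52.7]
yellow [ 440.6 -288.7] rel eef in tool [-48.5 -46.3]
```

>>> step_arm(motion="0.9 0.2 0.1 3 0 0 0;0.9 0.2 0.1 7 0 0 0;0.9 0.2 0.1 11 0 0 0;0.9 0.2 0.1 14 0 0 0;0.9 0.2 0.1 15 0 0 0")

```text
time_s: 8.35
eef_pos: [508.0, -278.3, 133.6]
ee_rot: [[0.629, 0.778, -0.001], [0.778, -0.629, 0.001], [0.0, -0.002, -1.0]]
force: [0.5, -0.6, -2.9]
opening: 35.7
grasp_force: 30.0
```

>>> step_arm(motion="0.9 0 0 0.3 0 0 0;0.9 0 0 0.6 0 0 0;0.9 0 0 0.9 0 0 0;0.9 0 0 1 0 0 0;0.9 0 0 1 0 0 0")

```text
time_s: 8.98
eef_pos: [508.5, -278.7, 124.7]
ee_rot: [[0.629, 0.778, 0.0], [0.778, -0.629, -0.0], [0.0, 0.0, -1.0]]
force: [0.7, 0.3, -2.8]
opening: 35.2
grasp_force: 30.0
```

>>> step_arm(motion="0.9 0 0 0.2 0 0 0;0.9 0 0 0.4 0 0 0;0.9 0 0 0.6 0 0 0;0.9 0 0 0.7 0 0 0;0.9 0 0 0.7 0 0 0")

```text
time_s: 9.6
eef_pos: [508.4, -278.6, 117.5]
ee_rot: [[0.629, 0.778, -0.0], [0.778, -0.629, 0.0], [0.0, -0.0, -1.0]]
force: [0.1, -0.1, -2.8]
opening: 35.4
grasp_force: 30.0
```

>>> step_arm(motion="0.9 0 0 0.1 0 0 0;0.9 0 0 0.15 0 0 0;0.9 0 0 0.2 0 0 0;0.9 0 0 0.2 0 0 0")

```text
time_s: 10.1
eef_pos: [508.4, -278.6, 115.5]
ee_rot: [[0.629, 0.778, -0.0], [0.778, -0.629, 0.0], [0.0, -0.0, -1.0]]
force: [-0.2, -1.3, -2.5]
opening: 35.3
grasp_force: 30.0
```

>>> step_arm(motion="0.9 0 0 0.05 0 0 0;0.9 0 0 0.1 0 0 0;0.9 0 0 0.1 0 0 0")

```text
time_s: 10.48
eef_pos: [508.6, -278.8, 115.2]
ee_rot: [[0.629, 0.778, 0.0], [0.778, -0.629, -0.0], [-0.0, 0.0, -1.0]]
force: [-0.9, 0.7, 2.6]
opening: 35.6
grasp_force: 30.0
```

Green is on the floor: the force changed from −2.5 to +2.6 N. Releasing to 60 mm and rising.

>>> step_arm(motion="0.5 0 0 0 0 0 0;0.38 0 0 0 0 0 0;0.38 0 0 0 0 0 0;0.38 0 0 0 0 0 0")

```text
time_s: 10.98
eef_pos: [508.5, -278.7, 114.6]
ee_rot: [[0.629, 0.778, 0.0], [0.778, -0.629, -0.0], [-0.0, 0.0, -1.0]]
force: [-0.1, 0.1, 0.8]
opening: 56.8
grasp_force: 0.0
```

>>> step_arm(motion="0.38 0 0 -2 0 0 0;0.38 0 0 -5 0 0 0;0.38 0 0 -11 0 0 0;0.38 0 0 -17 0 0 0;0.38 0 0 -22 0 0 0")

```text
time_s: 11.6
eef_pos: [508.6, -278.8, 337.4]
ee_rot: [[0.629, 0.778, 0.002], [0.778, -0.629, -0.001], [-0.0, 0.002, -1.0]]
force: [1.5, -0.4, -0.0]
opening: 57.0
grasp_force: 0.0
```

>>> step_arm(motion="0.38 17.7 -15.3 0 0 0 0;0.38 17.7 -15.3 0 0 0 0;0.38 17.7 -15.3 0 0 0 0;0.38 17.7 -15.3 0 0 0 0")

```text
time_s: 12.1
eef_pos: [500.4, -42.5, 334.8]
ee_rot: [[0.628, 0.778, 0.001], [0.778, -0.628, 0.0], [0.001, 0.001, -1.0]]
force: [0.5, -0.0, 0.2]
opening: 57.0
grasp_force: 0.0
```

>>> step_arm(motion="0.38 17.7 -15.3 0 0 0 0;0.38 17.7 -15.3 0 0 0 0;0.38 17.7 -15.3 0 0 0 0;0.38 17.7 -15.3 0 0 0 0;0.38 17.7 -15.3 0 0 0 0")

```text
time_s: 12.72
eef_pos: [492.4, 191.6, 334.5]
ee_rot: [[0.625, 0.781, -0.0], [0.781, -0.625, 0.0], [0.0, -0.0, -1.0]]
force: [-0.4, -0.1, -0.9]
opening: 56.6
grasp_force: 0.0
```

>>> step_arm(motion="0.38 0 0 5 0 0 0;0.38 0 0 10 0 0 0;0.38 0 0 14 0 0 0;0.38 0 0 14 0 0 0;0.38 0 0 14 0 0 0")

```text
time_s: 13.35
eef_pos: [494.4, 188.5, 196.6]
ee_rot: [[0.629, 0.777, 0.003], [0.777, -0.629, 0.0], [0.002, 0.002, -1.0]]
force: [-0.7, -0.7, -0.5]
opening: 57.2
grasp_force: 0.0
```

Run:
```python
from h import *
import cv2
s=observe();print(s["time_s"],s["eef_pos"].round(1),s["opening"])
a=capture("wrist")[:,:,::-1];t=capture("top")[:,:,::-1]
t=cv2.resize(t[130:290,320:440],None,fx=3,fy=3,interpolation=2)
W=np.zeros((480,790,3),np.uint8)
W[:420:,:420]=a[:,70:490];W[:480,430:790]=t;cv2.imwrite("pics/p2.png",W)
print(proj("wrist",(493,186,144)),proj("wrist",(*s["eef_pos"][:2],144)))
```

```text
13.35 [494.4 188.5 196.6] 57.240356140929364
[278.38303117 228.10693823] [277.76321271 224.72717873]
```

View pics/p2.png

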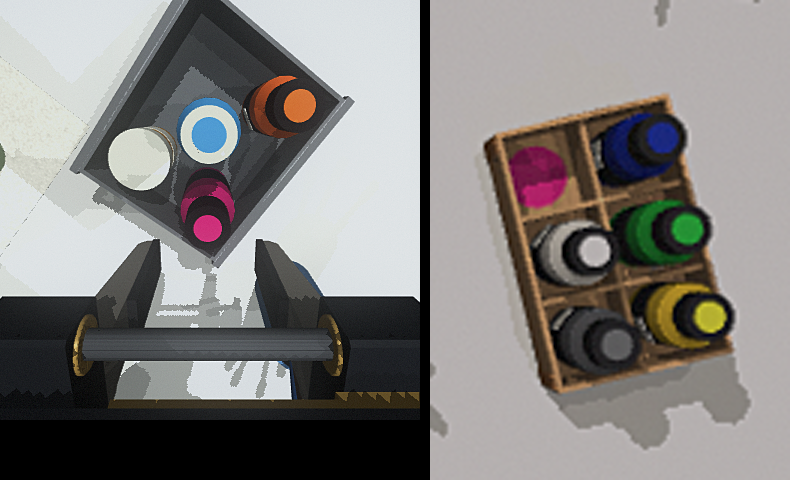

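Green stands upright in its cell. Magenta's dab is at (277,229) in full-image pixels, centred in y and about 3 mm behind in x.

>>> step_arm(motion="0.38 -0.3 0 3 0 0 0;0.38 -0.3 0 6 0 0 0;0.38 -0.3 0 8.1 0 0 0;0.38 -0.3 0 8.1 0 0 0;0.38 -0.3 0 8.1 0 0 0")

```text
time_s: 14.08
eef_pos: [492.7, 186.8, 115.6]
ee_rot: [[0.629, 0.778, 0.003], [0.778, -0.629, 0.0], [0.002, 0.002, -1.0]]
force: [0.4, -0.3, -0.0]
opening: 56.9
grasp_force: 0.0
```

>>> step_arm(motion="0.7 0 0 0 0 0 0;0.9 0 0 0 0 0 0;0.9 0 0 0 0 0 0;0.9 0 0 0 0 0 0;0.9 0 0 0 0 0 0")

```text
time_s: 14.7
eef_pos: [491.9, 186.7, 114.3]
ee_rot: [[0.629, 0.778, 0.002], [0.778, -0.629, 0.0], [0.001, 0.001, -1.0]]
force: [0.8, -0.4, 4.7]
opening: 35.1
grasp_force: 30.0
```

>>> step_arm(motion="0.9 0 0 -1 0 0 0;0.9 0 0 -3 0 0 0;0.9 0 0 -6 0 0 0;0.9 0 0 -9.5 0 0 0;0.9 0 0 -13 0 0 0")

```text
time_s: 15.32
eef_pos: [490.2, 186.7, 244.1]
ee_rot: [[0.629, 0.778, -0.002], [0.778, -0.629, -0.0], [-0.001, -0.002, -1.0]]
force: [-0.1, 0.4, -2.0]
opening: 35.6
grasp_force: 30.0
```

>>> step_arm(motion="0.9 0 0 -4 0 0 0;0.9 0 0 -8 0 0 0;0.9 0 0 -11 0 0 0;0.9 0 0 -13 0 0 0;0.9 0 0 -14 0 0 0")

```text
time_s: 15.95
eef_pos: [491.0, 186.8, 384.4]
ee_rot: [[0.629, 0.778, 0.0], [0.778, -0.629, 0.0], [0.0, -0.0, -1.0]]
force: [0.7, -0.8, -2.3]
opening: 35.5
grasp_force: 30.0
```

>>> step_arm(motion="0.9 -1 1.1 0 0 0 0;0.9 -3 3.4 0 0 0 0;0.9 -5.6 6.4 0 0 0 0;0.9 -8.5 9.8 0 0 0 0;0.9 -11.8 13.6 0 0 0 0")

```text
time_s: 16.58
eef_pos: [522.1, 7.5, 381.9]
ee_rot: [[0.629, 0.778, -0.003], [0.778, -0.629, 0.0], [-0.001, -0.002, -1.0]]
force: [0.4, 0.1, -1.9]
opening: 35.3
grasp_force: 30.0
```

>>> step_arm(motion="0.9 -3 3.4 0 0 0 0;0.9 -5.9 6.8 0 0 0 0;0.9 -8.9 10.2 0 0 0 0;0.9 -11.5 13.2 0 0 0 0;0.9 -13.1 15.1 0 0 0 0")

```text
time_s: 17.2
eef_pos: [557.0, -189.7, 381.8]
ee_rot: [[0.63, 0.776, -0.003], [0.776, -0.63, 0.001], [-0.001, -0.003, -1.0]]
force: [0.3, -0.0, -2.6]
opening: 35.7
grasp_force: 30.0
```

>>> step_arm(motion="0.9 -0.7 0.7 2 0 0 0;0.9 -0.7 0.7 6 0 0 0;0.9 -0.7 0.7 9 0 0 0;0.9 -0.7 0.7 10 0 0 0;0.9 -0.7 0.7 10 0 0 0")

```text
time_s: 17.82
eef_pos: [558.5, -196.4, 282.9]
ee_rot: [[0.628, 0.778, -0.001], [0.778, -0.628, 0.001], [-0.0, -0.002, -1.0]]
force: [-0.5, -1.0, -2.0]
opening: 35.4
grasp_force: 30.0
```

Run:
```python
from h import *
import cv2
s=observe();e=s["eef_pos"];print(s["time_s"],e.round(1),s["opening"])
a=capture("wrist")[:,:,::-1];cv2.imwrite("pics/w3.png",a)
print("dab, mdot",proj("wrist",(e[0],e[1],e[2]+29)),proj("wrist",(558.5,-197.5,4.6)))
```

```text
17.825 [ 558.5 -196.4  282.9] 35.40411608493844
dab, mdot [277.00931315 276.89656715] [277.56166836 172.17423143]
```

View pics/w3.png

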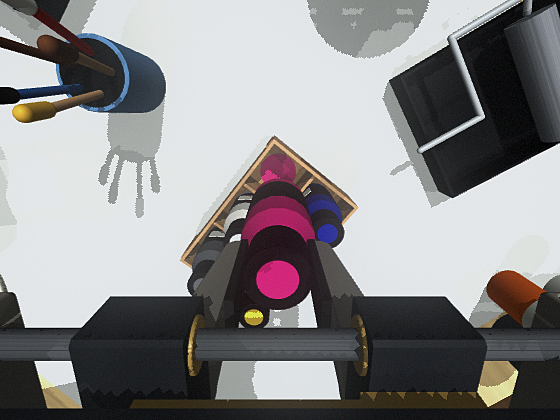

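The held magenta bottle has its dab at (278,280). The dot's visible part is centred on column 278 at about row 170, matching the prediction. Blue (328,233) and white (235,238) are clear, so I'm lowering.

>>> step_arm(motion="0.9 0.1 0 3 0 0 0;0.9 0.1 0 7 0 0 0;0.9 0.1 0 11 0 0 0;0.9 0.1 0 14 0 0 0;0.9 0.1 0 15 0 0 0")

```text
time_s: 18.5
eef_pos: [559.3, -196.2, 133.1]
ee_rot: [[0.629, 0.778, -0.001], [0.778, -0.629, 0.001], [-0.0, -0.001, -1.0]]
force: [0.3, -0.2, -2.1]
opening: 35.3
grasp_force: 30.0
```

>>> step_arm(motion="0.9 0 0 0.3 0 0 0;0.9 0 0 0.6 0 0 0;0.9 0 0 0.9 0 0 0;0.9 0 0 1.1 0 0 0;0.9 0 0 1.3 0 0 0")

```text
time_s: 19.12
eef_pos: [559.6, -196.5, 120.7]
ee_rot: [[0.629, 0.778, 0.0], [0.778, -0.629, -0.0], [0.0, 0.0, -1.0]]
force: [0.8, -0.3, -1.9]
opening: 35.5
grasp_force: 30.0
```

>>> step_arm(motion="0.9 0 0 0.15 0 0 0;0.9 0 0 0.3 0 0 0;0.9 0 0 0.4 0 0 0;0.9 0 0 0.45 0 0 0;0.9 0 0 0.45 0 0 0")

```text
time_s: 19.75
eef_pos: [559.5, -196.5, 116.1]
ee_rot: [[0.629, 0.778, 0.0], [0.778, -0.629, -0.0], [0.0, 0.0, -1.0]]
force: [0.0, 0.2, -1.4]
opening: 35.6
grasp_force: 30.0
```

>>> step_arm(motion="0.9 0 0 0.05 0 0 0;0.9 0 0 0.1 0 0 0;0.9 0 0 0.1 0 0 0")

```text
time_s: 20.12
eef_pos: [559.4, -196.4, 115.0]
ee_rot: [[0.629, 0.778, -0.0], [0.778, -0.629, 0.0], [0.0, -0.0, -1.0]]
force: [-0.8, -0.3, -2.3]
opening: 35.6
grasp_force: 30.0
```

>>> step_arm(motion="0.9 0 0 0.05 0 0 0;0.9 0 0 0.1 0 0 0;0.9 0 0 0.1 0 0 0")

```text
time_s: 20.5
eef_pos: [559.6, -196.5, 114.3]
ee_rot: [[0.629, 0.778, 0.0], [0.778, -0.629, -0.0], [0.0, 0.0, -1.0]]
force: [-0.7, -0.1, -0.0]
opening: 35.1
grasp_force: 30.0
```

>>> step_arm(motion="0.9 0 0 0.04 0 0 0;0.9 0 0 0.06 0 0 0;0.9 0 0 0.06 0 0 0")

```text
time_s: 20.88
eef_pos: [559.8, -196.6, 114.3]
ee_rot: [[0.629, 0.778, 0.001], [0.778, -0.629, -0.0], [0.0, 0.001, -1.0]]
force: [-1.5, 1.2, 5.2]
opening: 35.5
grasp_force: 30.0
```

Magenta has made contact with the floor. Releasing and rising.

>>> step_arm(motion="0.5 0 0 0 0 0 0;0.38 0 0 0 0 0 0;0.38 0 0 0 0 0 0;0.38 0 0 0 0 0 0")

```text
time_s: 21.38
eef_pos: [559.4, -196.5, 113.3]
ee_rot: [[0.629, 0.778, -0.0], [0.778, -0.629, 0.0], [-0.0, -0.0, -1.0]]
force: [-0.4, 0.9, -0.3]
opening: 57.0
grasp_force: 0.0
```

>>> step_arm(motion="0.38 0 0 -2 0 0 0;0.38 0 0 -5 0 0 0;0.38 0 0 -11 0 0 0;0.38 0 0 -17 0 0 0;0.38 0 0 -22 0 0 0")

```text
time_s: 22.0
eef_pos: [559.7, -196.6, 338.2]
ee_rot: [[0.629, 0.778, 0.004], [0.778, -0.629, -0.002], [0.001, 0.004, -1.0]]
force: [-0.0, -0.6, -0.4]
opening: 56.9
grasp_force: 0.0
```

>>> step_arm(motion="0.38 -16 15 0 0 0 0;0.38 -16 15 0 0 0 0;0.38 -16 15 0 0 0 0;0.38 -16 15 0 0 0 0;0.38 -16 15 0 0 0 0")

```text
time_s: 22.62
eef_pos: [574.8, -417.4, 333.9]
ee_rot: [[0.631, 0.776, 0.0], [0.776, -0.631, -0.0], [-0.0, 0.0, -1.0]]
force: [-0.4, -0.0, 0.1]
opening: 57.3
grasp_force: 0.0
```

Run:
```python
from h import *
import cv2
print(observe()["time_s"],observe()["eef_pos"])
a=capture("scene")[:,:,::-1];t=capture("top")[:,:,::-1]
W=np.zeros((600,800,3),np.uint8)
W[:280,:700]=cv2.resize(t[135:275,120:470],None,fx=2,fy=2)
W[290:290+300,:560]=cv2.resize(a[80:380,160:460],(560,300)) if 0 else np.pad(a[80:380,100:560],((0,0),(0,100),(0,0)))
cv2.imwrite("pics/end.png",W)
```

```text
22.625 [ 574.79210763 -417.38083836  333.85630733]
```

View pics/end.png

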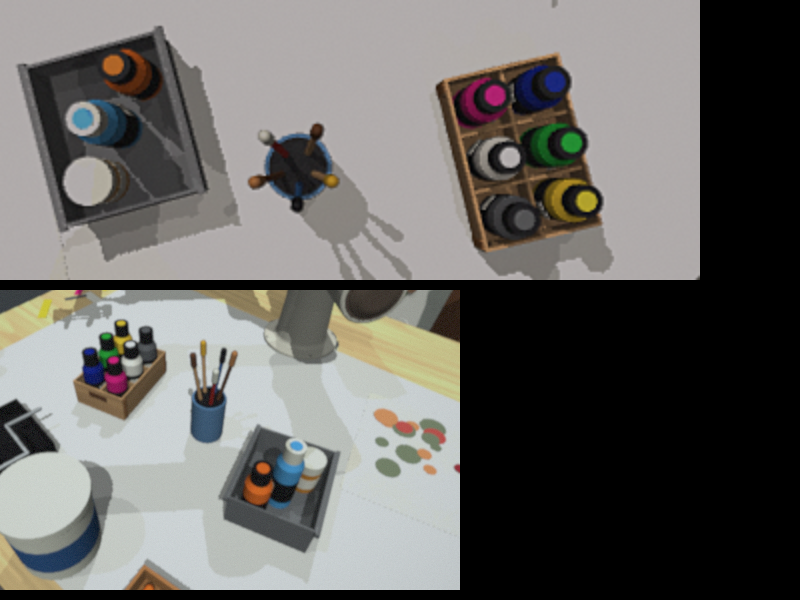

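The final picture shows magenta (490,97) and green (571,143) upright in their cells. Everything else is standing where it was, and the arm is clear.

```bash
python3 -c "
from workcell import sign_off;print(sign_off())"
```

```text
the job is handed in; nothing more can be done
None
```

The green and magenta bottles now stand upright in the crate cells with their colour dots, the other bottles, jar and brush pot still stand in place, and the job was handed in at about 23 s.

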